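# Shut the clamshell drill jig, pin it, and keep it pressed shut

## Task

Swing the raised upper half of the clamshell jig down until it is fully shut on the bezel plate in its nest, then take the long locking pin (the one with the tall knob) from the rack and push it down through the aligned holes of both halves until its collar sits flush on the upper half. Finish while still holding the pin by its knob and pressing it firmly down, so that the jig is kept pressed shut: do not let go. Leave the short pin in the rack and do not disturb the plate or the other things on the bench.

Things in the scene. Friction and masses are not known exactly. Their poses are not given: they have to be found in the camera images.
- jig: lower half of an aluminium clamshell drill jig, fixed to the bench, 156 x 156 mm and 28 mm high; origin at the centre of its underside, on the bench. x points from the open front to the hinge side, y along the hinge, z up. It may face up to 0.35 rad away from straight ahead and stand left or right. The two hinge knuckle blocks reach to 75 mm behind the origin and 34 mm high
- jig_lid (a joint): hinge of the jig's upper half, rad: 0 = fully shut (flat on the lower half), positive = raised, up to 1.5; starts raised at 0.9 to 1.3. Friction (about 0.22 N m) keeps it at any angle where it is left; pushing it down near the middle takes about 1 to 5 N
- jig_hinge (a point): point on the hinge axis at the middle of its length, x = +70 mm, z = 28 mm in the jig's frame. The axis runs along the jig's y. The upper half is a plate 10 mm thick, 156 mm wide along the hinge and reaching 149 mm from the axis to its free edge; when shut it lies level between z = 28 and 38 mm; its outer face is the upper one then. The outer face is solid (the four small drill bushings are shallow) except for the pin hole
- lid_edge (a point): middle of the free edge of the upper half, on its outer face, 149 mm from the hinge axis; moves with the upper half
- lid_hole (a point): mouth of the pin hole on the outer face of the upper half (14 mm diameter, chamfered, through its 10 mm thickness), 130 mm from the hinge axis; z is the normal of the outer face. When shut it lies directly over base_hole, 38 mm above the bench
- base_hole (a point): mouth of the pin hole in the lower half (13.5 mm diameter, chamfered, 28 mm deep, through to the bench), at x = -60 mm, y = 0, z = 28 mm in the jig's frame
- plate: satin stainless bezel plate, 118 x 76 x 14 mm, lying loose in the nest of the lower half with a few mm of play all round; origin at the centre of its underside, about 11 mm above the bench
- rack: fixed dark steel pin rack, a little bridge 32 (x) x 130 (y) mm on feet 46 x 154 mm, top 54 mm above the bench; origin at the centre of its underside. Two 13 mm holes 70 mm apart along its y (at y = +35 and -35 mm) hold the two pins upright; which pin is in which hole varies
- long_pin: loose locking pin of 60 g with a long shank, upright in the rack: steel shank 12 mm diameter and 32 mm long (last 4 mm tapered), collar 28 mm diameter x 5 mm, black round knob 22 mm diameter x 38 mm above it. Origin on the axis at the underside of the collar; z up along the axis (knob from z = 5 to 43 mm)
- long_pin_tip (a point): lower tip of the long pin, on its axis, 32 mm below the origin
- short_pin: a short pin of the same diameters, shank only 14 mm long and knob only 14 mm high, to be left in the rack; origin at the underside of the collar
- timer_a: loose panel timer, 47 x 84 x 48 mm, bystander; origin at the centre of its underside
- timer_b: second loose panel timer, 47 x 84 x 48 mm, bystander; origin at the centre of its underside
- frame_a: loose white mounting frame, 55 x 54 x 17 mm, bystander; origin at the centre of its underside
- screwdriver: loose screwdriver, 28 x 185 x 26 mm, bystander; origin at the centre of its underside
- marker: loose felt marker, 17 x 127 x 17 mm, bystander; origin at the centre of its underside
Things that resemble listed ones, but are neither listed nor needed, are in the scene too. What is shaped like the plate but purple is not meant.

How it is judged:
By the outcome, as a careful person would: the job done as asked, in the order asked, and still so for the second after the job is handed in, while the arm keeps its last pose, push and grip.
It also fails if it takes over 53 s, if anything falls off the work surface, if the arm or the gripper's body presses on something with over 40 N, if the wrist force passes 120 N, or if a joint passes its speed limit or range.

## Robot

A 7-joint arm with a two-finger parallel gripper is mounted at the origin on a cart in front of the work surface, level with it; the furniture and walls round the work are solid. World frame = base frame: x ahead of the robot, y to its left, z up, the work surface at z = 0. Lengths are in mm, angles in rad, forces in N, time in s.
With the tool pointing down it reaches from about 350 to 900 mm from the base axis. Payload 19.9 kg.
Tool frame: the origin (TCP) lies midway between the tips of the shut fingers; the grasp point (between the pads) lies 19 mm behind it; z points along the fingers, y is the line along which they close (so a half turn about z gives the same grasp; the last joint's range is limited). The gripper opens to 94 mm and grips with 3 to 60 N. Pads are 16 mm wide; open, the fingers measure 119 mm over their backs; the gripper's body (75 mm by 177 mm) begins 78 mm behind the grasp point.
Start: joints at [1.272, 0.417, -0.01, 1.614, 0.005, 1.111, -0.053], TCP at [158.736, -604.485, 205.425] pointing down, gripper open.
Joint ranges: [-2.81, 2.81], [-0.39, 2.02], [-1.27, 1.25], [0.06, 2.57], [-1.19, 4.33], [0.19, 2], [-2.82, 2.82]. Speed limits (rad/s): [1.89, 1.89, 2.39, 2.39, 3.01, 3.01, 3.01].

## Interface

Orientations are given as a unit quaternion [w, x, y, z].
In Python, from rig import status, capture, camera_params, hand_in gives the robot as it stands.
- The arm moves only by the shell command python3 -m pendant 'ROWS' [FORCE]. ROWS is JSON, a list of rows, each an object of numbers: "gripper": the closure, from 0 (fully open) to 1 (shut); "dx", "dy", "dz": the shift along the tool's x, y, z in cm; "twist": the turn about the tool's z in degrees. In form: [{"gripper": .., "dx": .., "dy": .., "dz": .., "twist": ..}, ...]. A call has 1 to 10 rows; each row shifts and turns the commanded pose from where the row before left it, along the tool's axes as they then stand; what a row does not reach is not made up. A row lasts 1/10 s, in which the tool goes at most 50 mm and 8.59 degrees, less where a joint would pass 70% of its speed; a pose out of reach is approached as far as the arm can. A call is refused whole if a number of a shift passes 5 or a number of a turn 8.59, either way. A call with a gripper value outside its range is refused whole. The fingers move at their own pace and stop on an object; FORCE is the grip in N (left out, the last holds). Time passes only in rows, so rows that do not move let the fingers close. It gives the time, the measured TCP pose, the force, the opening and the grip force at its end, in the units of the state.
- status.get_state(): the state, without advancing time (a new reading comes with each control period).
- capture(name): name is "scene" or "top" or "wrist"; returns (picture, depth): 480x640x3 uint8, red, green, blue; 480x640 float32, mm along the optical axis (not along the pixel's ray), 0 where there is no reading.
- camera_params(name): a dict with "mtx" (3x3 intrinsics, pixels), "world_to_cam" (4x4, takes a point from world to camera coordinates); the wrist camera has in their place "mount" (4x4, takes a point from camera to tool coordinates, whose origin is the TCP and whose axes are the flange's). Camera axes: x right, y down, z forward; pixel columns grow to the right and rows downward; lengths in mm; the calibration is good to about 2 mm. A picture is of the moment at which its call begins: read the wrist's pose just before it. camera_params takes no time and is no camera call.
- hand_in(): hands the job in; it is judged then, once.
The state is a dict: "t": time; "joints": joint angles; "joint_velocities": joint speeds; "tau": joint torques, N m; "position": TCP position; "tcp_rot": TCP orientation; "wrist_force": force on the tool from outside, world axes, zero at the start; "wrist_torque": the same for the moment, N m; "width": opening from 0.0 (shut) to 1.0 (fully open); "finger_force": force on a finger pad.
Only numpy, scipy, OpenCV 4.12 (cv2) and the standard library are available. Lean on these libraries where they do the work, as an engineer would, in place of code of your own. Each camera call takes 0.05 s, during which the arm holds its last target. There are 200 camera calls.

## Working session

There is one attempt and no reset: what is moved stays moved. The work goes in short steps, Python scripts to look and compute and a shell command to move; the robot and the scene stay as the last step left them, time stands still between calls to the robot, and variables do not carry over. Pictures are saved under pics/ and viewed, at most 10 in all, crops included, and the job is handed in when it is done.

```bash
mkdir -p pics; ls; python3 - <<'E'
from rig import status, capture, camera_params
import cv2, numpy as np
s=status.get_state(); print({k:np.round(v,3).tolist() for k,v in s.items()})
for n in ("scene","top"):
    p,d=capture(n); cv2.imwrite(f"pics/{n}0.png",p[:,:,::-1]); np.save(f"{n}0.npy",d); np.save(f"{n}0rgb.npy",p)
    c=camera_params(n); print(n,np.round(c["mtx"],1).tolist(),np.round(c["world_to_cam"],3).tolist())
c=camera_params("wrist");print(np.round(c["mtx"],1).tolist(),np.round(c["mount"],3).tolist())
E
```

```text
pics
{'t': 0.0, 'joints': [1.273, 0.418, -0.01, 1.614, 0.005, 1.111, -0.053], 'joint_velocities': [0.001, 0.0, -0.001, 0.0, -0.001, 0.0, -0.001], 'tau': [-0.0, -85.125, 0.639, -42.6, -0.049, 0.019, 0.0], 'position': [158.616, -604.136, 204.823], 'tcp_rot': [-0.001, 0.992, 0.128, -0.0], 'wrist_force': [-0.105, 0.226, 0.819], 'wrist_torque': [0.06, -0.011, -0.031], 'finger_force': 0.0, 'width': 0.999}
scene [[485.0, 0.0, 319.4], [0.0, 485.0, 239.4], [0.0, 0.0, 1.0]] [[-0.853, -0.522, 0.021, 407.741], [-0.334, 0.514, -0.79, 304.539], [0.401, -0.681, -0.612, 1216.061], [0.0, 0.0, 0.0, 1.0]]
top [[555.3, 0.0, 322.1], [0.0, 555.3, 240.3], [0.0, 0.0, 1.0]] [[0.012, -1.0, 0.015, -159.485], [-0.993, -0.014, -0.12, 562.399], [0.12, -0.013, -0.993, 1634.935], [0.0, 0.0, 0.0, 1.0]]
[[357.1, 0.0, 323.2], [0.0, 357.1, 237.2], [0.0, 0.0, 1.0]] [[-0.001, -0.973, -0.232, 67.056], [1.0, -0.001, -0.0, 0.475], [-0.0, -0.232, 0.973, -178.978], [0.0, 0.0, 0.0, 1.0]]
```

View pics/scene0.png

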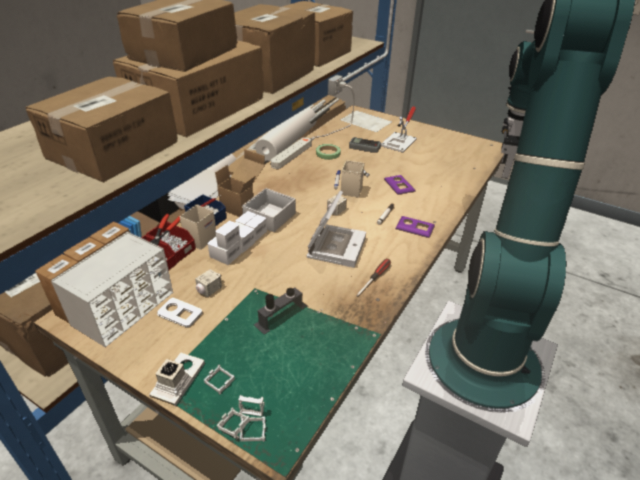

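View pics/top0.png

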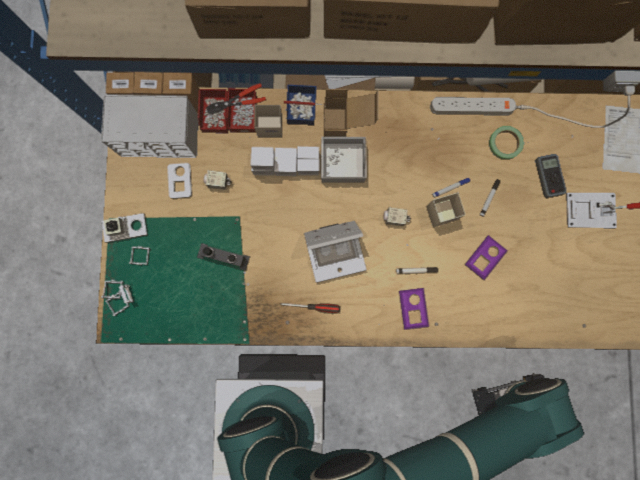

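The scene view shows the jig with raised lid (~(337,240)), and the rack with the tall-knob pin at (268,298) and the short one at (291,290). In the top view the jig is at (337,252) and the rack runs (200,248)–(248,265), with the long pin at the left end.

```bash
cat > h.py <<'E'
import numpy as np, cv2
from scipy.spatial.transform import Rotation as R
from rig import status, capture, camera_params
def pose():
    s=status.get_state(); q=s["tcp_rot"]; T=np.eye(4)
    T[:3,:3]=R.from_quat([q[1],q[2],q[3],q[0]]).as_matrix(); T[:3,3]=s["position"]; return T,s
def c2w(name,T=None):
    c=camera_params(name)
    return c["mtx"],(T@c["mount"] if name=="wrist" else np.linalg.inv(c["world_to_cam"]))
def ray(K,M,u,v,z):
    d=M[:3,:3]@np.linalg.solve(K,[u,v,1.]); o=M[:3,3]; return o+d*(z-o[2])/d[2]
def cloud(K,M,d):
    v,u=np.mgrid[:480,:640]; P=np.stack([(u-K[0,2])/K[0,0]*d,(v-K[1,2])/K[1,1]*d,d],-1)
    W=P@M[:3,:3].T+M[:3,3]; W[d<=0]=np.nan; return W
def snap(tag):
    T,s=pose(); p,d=capture("wrist"); K,M=c2w("wrist",T)
    np.savez(f"{tag}.npz",p=p,d=d,K=K,M=M); cv2.imwrite(f"pics/{tag}.png",p[:,:,::-1]); return p,d,K,M
def pix(M,K,X):
    c=np.linalg.inv(M)@np.append(X,1); c=K@c[:3]; return c[:2]/c[2]
E
python3 - <<'E'
from h import *
K,M=c2w("top"); W=cloud(K,M,np.load("top0.npy"))
def f(u,v): return np.round(W[v,u]).tolist()
for u,v in [(207,250),(208,252),(235,258),(224,255),(340,270),(316,278),(366,270),(307,240),(357,225),(333,232),(335,252),(305,232)]: print((u,v),f(u,v))
p=np.load("top0rgb.npy")[:,:,::-1]
a=cv2.resize(p[205:295,190:380],None,fx=4,fy=4,interpolation=cv2.INTER_CUBIC); cv2.imwrite("pics/topcrop.png",a)
E
```

```text
(207, 250) [524.0, 179.0, 103.0]
(208, 252) [518.0, 176.0, 99.0]
(235, 258) [505.0, 104.0, 60.0]
(224, 255) [513.0, 136.0, 63.0]
(340, 270) [478.0, -209.0, -4.0]
(316, 278) [452.0, -135.0, 22.0]
(366, 270) [479.0, -288.0, 0.0]
(307, 240) [555.0, -108.0, 116.0]
(357, 225) [604.0, -253.0, 92.0]
(333, 232) [581.0, -182.0, 102.0]
(335, 252) [530.0, -192.0, 29.0]
(305, 232) [594.0, -100.0, -2.0]
```

View pics/topcrop.png

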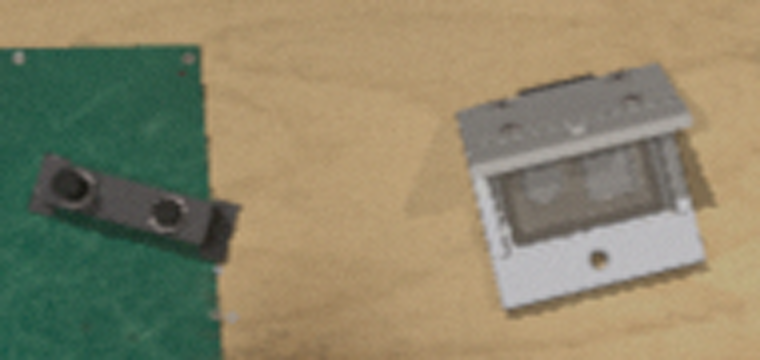

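The crop shows the base hole at top-camera pixel ≈(339.8,269.8), the rack line through (206.3,251.3) [long pin, larger dark knob] and (232,258) [short pin].

```bash
python3 - <<'E'
from h import *
K,M=c2w("top"); W=cloud(K,M,np.load("top0.npy"))
h=ray(K,M,339.75,269.75,28); print("base_hole",h.round(1))
a=ray(K,M,190+508/4,205+312/4,28);b=ray(K,M,190+703/4,205+265/4,28);print("front corners",a.round(),b.round())
yd=(a-b)[:2]/np.linalg.norm((a-b)[:2]); xd=np.array([yd[1],-yd[0]]); print("yaw",np.arctan2(xd[1],xd[0]))
hg=h[:2]+130*xd; print("hinge",hg)
m=(W[...,2]>45)&(np.abs((W[...,:2]-hg)@yd)<60)&(np.abs((W[...,:2]-hg)@xd+40)<110)
r=(W[m][:,:2]-hg)@xd; z=W[m][:,2]-28; r0=np.c_[-r,z]
rad=np.hypot(*r0.T); ok=(rad<155); print(ok.sum(),"angles",np.percentile(np.arctan2(r0[ok,1],r0[ok,0]),[10,50,90]),"rmax",np.percentile(rad,[50,90,98]))
p1=ray(K,M,190+65/4,205+183/4,97);p2=ray(K,M,190+168/4,205+211/4,73);print("long",p1.round(),"short",p2.round())
T,s=pose(); print("tool move to view (tool mm)", (T[:3,:3].T@(np.array([h[0]+50,h[1],280])-T[:3,3])).round())
E
```

```text
base_hole [ 477.  -206.3   28. ]
front corners [ 436. -139.   28.] [ 474. -284.   28.]
yaw 0.24910459441229685
hinge [ 602.95595615 -174.29081487]
734 angles [1.17281953 1.23909915 1.43052768] rmax [103.60150691 149.55504916 152.89485905]
long [522. 182.  97.] short [505. 111.  73.]
tool move to view (tool mm) [ 457. -291.  -75.]
```

```bash
python3 -m pendant '[{"gripper":1,"dz":-3},{"gripper":1,"dz":-3,"dx":2},{"gripper":1,"dx":4,"dy":-2.5},{"gripper":1,"dx":4,"dy":-2.5},{"gripper":1,"dx":4,"dy":-2.5},{"gripper":1,"dx":4,"dy":-2.5},{"gripper":1,"dx":4,"dy":-2.5},{"gripper":1,"dx":4,"dy":-2.5},{"gripper":1,"dx":4,"dy":-2.5},{"gripper":1,"dx":4,"dy":-2.5}]' 10; python3 -m pendant '[{"dx":4,"dy":-2.5},{"dx":4,"dy":-2.5},{"dx":3,"dy":-2},{},{}]'; python3 - <<'E'
from h import *
p,d,K,M=snap("w1"); T,s=pose(); print(T.round(3))
E
```

```text
[[ 9.67000e-01  2.54000e-01 -0.00000e+00  1.58648e+02]
 [ 2.54000e-01 -9.67000e-01  1.00000e-03 -6.04263e+02]
 [-0.00000e+00 -1.00000e-03 -1.00000e+00  2.04988e+02]
 [ 0.00000e+00  0.00000e+00  0.00000e+00  1.00000e+00]]schema error: expected keys gripper, dx, dy, dz, twist
schema error: expected keys gripper, dx, dy, dz, twist
```

View pics/w1.png

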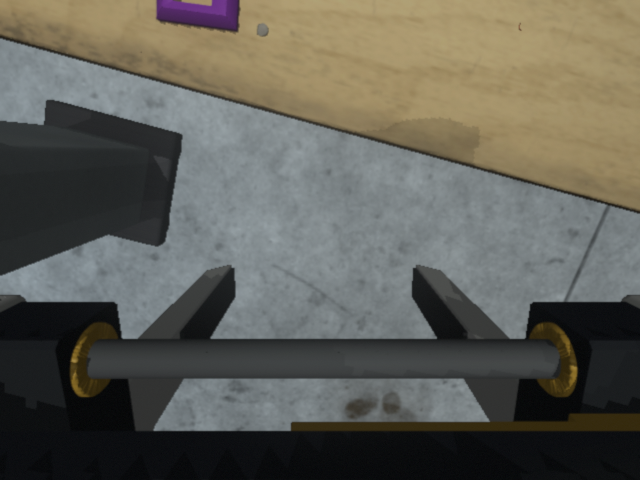

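The calls were refused (all keys are required), so the picture just shows the floor, bench edge and fingers. Image up is tool +x. Resending.

```bash
python3 -m pendant '[{"gripper":1,"dx":0,"dy":0,"dz":-3,"twist":0},{"gripper":1,"dx":2,"dy":0,"dz":-4,"twist":0},{"gripper":1,"dx":4,"dy":-2.5,"dz":0,"twist":0},{"gripper":1,"dx":4,"dy":-2.5,"dz":0,"twist":0},{"gripper":1,"dx":4,"dy":-2.5,"dz":0,"twist":0},{"gripper":1,"dx":4,"dy":-2.5,"dz":0,"twist":0},{"gripper":1,"dx":4,"dy":-2.5,"dz":0,"twist":0},{"gripper":1,"dx":4,"dy":-2.5,"dz":0,"twist":0},{"gripper":1,"dx":4,"dy":-2.5,"dz":0,"twist":0},{"gripper":1,"dx":4,"dy":-2.5,"dz":0,"twist":0}]' 10; python3 -m pendant '[{"gripper":1,"dx":2,"dy":-4,"dz":0,"twist":0},{"gripper":1,"dx":2,"dy":-4,"dz":0,"twist":0},{"gripper":1,"dx":0,"dy":0,"dz":0,"twist":0},{"gripper":1,"dx":0,"dy":0,"dz":0,"twist":0}]'; python3 - <<'E'
from h import *
p,d,K,M=snap("w2"); T,s=pose(); print(T.round(3))
E
```

```text
t: 1.15
position: [437.7, -323.0, 275.5]
tcp_rot: [0.0, 0.992, 0.128, -0.0]
wrist_force: [0.6, -0.8, -0.4]
width: 0.187
finger_force: 0.0
t: 1.55
position: [455.3, -236.5, 275.5]
tcp_rot: [0.0, 0.992, 0.129, -0.0]
wrist_force: [-0.1, -0.5, -0.2]
width: 0.003
finger_force: 0.0
[[ 9.67000e-01  2.54000e-01 -0.00000e+00  4.54960e+02]
 [ 2.54000e-01 -9.67000e-01 -0.00000e+00 -2.37556e+02]
 [-0.00000e+00  0.00000e+00 -1.00000e+00  2.75395e+02]
 [ 0.00000e+00  0.00000e+00  0.00000e+00  1.00000e+00]]
```

View pics/w2.png

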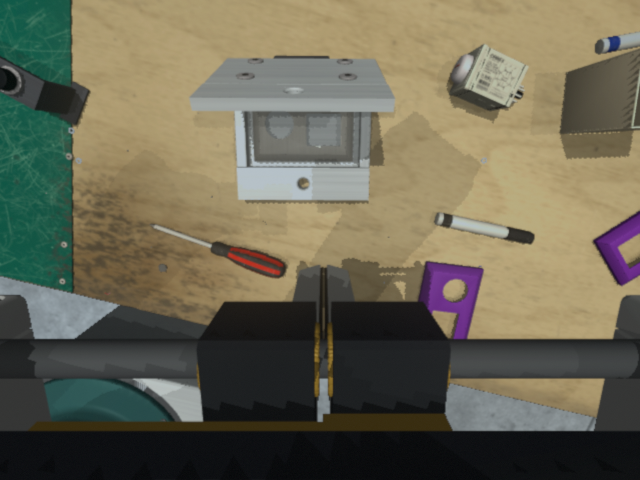

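Wrist view: base hole at (304,183), front edge (238,200)–(369,200), lid's outer face between rows 60–97 with pin hole at (294,90). Long pin's rack is at the left edge.

```bash
python3 - <<'E'
from h import *
f=np.load("w2.npz"); K,M,d=f["K"],f["M"],f["d"]; W=cloud(K,M,d); T,s=pose()
print("depth at hole rim",W[183,320],W[190,304],"corners",ray(K,M,238,199,28),ray(K,M,369,199,28))
h=ray(K,M,304,183,28); a,b=ray(K,M,238,200,28),ray(K,M,369,200,28)
v=(a-b)[:2]; yaw=np.arctan2(-v[0],v[1]); xd=np.array([np.cos(yaw),np.sin(yaw)]); yd=np.array([-xd[1],xd[0]])
print("hole",h.round(1),"yaw",yaw.round(3),"tool yaw",np.arctan2(T[1,0],T[0,0]).round(3))
hg=h[:2]+130*xd; print("hinge",hg.round(1))
Q=W[64:94,220:370].reshape(-1,3); Q=Q[~np.isnan(Q[:,0])]
x=-(Q[:,:2]-hg)@xd; z=Q[:,2]-28; k=np.polyfit(z,x,1); print("lid angle",np.arctan2(1,k[0]),"x at z=28",k[1], "offset perp",k[1]*np.sin(np.arctan2(1,k[0])),"z rng",z.min(),z.max())
print("lid hole",W[86:95:4,294].round(1))
th=np.arctan2(1,k[0])
for r,gap in [(85,25)]:
    P=np.r_[hg-xd*(r*np.cos(th)-(10+gap)*np.sin(th)),28+r*np.sin(th)+(10+gap)*np.cos(th)]
    print("pre",P.round(),"tool move",(T[:3,:3].T@(P-T[:3,3])).round())
E
```

```text
depth at hole rim [ 484.60086047 -225.4455273    28.33233636] [ 471.6166533 -209.1034804   27.0661586] corners [ 441.17150609 -135.3381498    28.        ] [ 481.13557871 -286.98159798   28.        ]
hole [ 479.7 -207.1   28. ] yaw 0.258 tool yaw 0.257
hinge [ 605.4 -174. ]
lid angle 1.1381065004438957 x at z=28 -9.97542908539747 offset perp -9.05610503957155 z rng -29.38421889662777 130.5669403830774
lid hole [[ 565.2 -183.1  138.7]
 [ 561.7 -184.4  143. ]
 [ 556.9 -186.7  157.3]]
pre [ 602. -175.  120.] tool move [158. -23. 156.]
```

```bash
python3 -m pendant '[{"gripper":1,"dx":4.2,"dy":-0.5,"dz":0,"twist":0},{"gripper":1,"dx":4.2,"dy":-0.5,"dz":0,"twist":0},{"gripper":1,"dx":4.2,"dy":-0.5,"dz":0,"twist":0},{"gripper":1,"dx":4.2,"dy":-0.5,"dz":0,"twist":0},{"gripper":1,"dx":0,"dy":0,"dz":0,"twist":0},{"gripper":1,"dx":0,"dy":0,"dz":4,"twist":0},{"gripper":1,"dx":0,"dy":0,"dz":4,"twist":0},{"gripper":1,"dx":0,"dy":0,"dz":4,"twist":0},{"gripper":1,"dx":0,"dy":0,"dz":3.5,"twist":0},{"gripper":1,"dx":0,"dy":0,"dz":0,"twist":0}]' && python3 -m pendant '[{"gripper":1,"dx":-1.5,"dy":0,"dz":0.2,"twist":0},{"gripper":1,"dx":-1.5,"dy":0,"dz":0.4,"twist":0},{"gripper":1,"dx":-0.8,"dy":0,"dz":0.35,"twist":0},{"gripper":1,"dx":-0.8,"dy":0,"dz":0.35,"twist":0},{"gripper":1,"dx":-0.75,"dy":0,"dz":0.5,"twist":0},{"gripper":1,"dx":-0.75,"dy":0,"dz":0.5,"twist":0},{"gripper":1,"dx":-0.6,"dy":0,"dz":0.65,"twist":0},{"gripper":1,"dx":-0.6,"dy":0,"dz":0.65,"twist":0}]'
```

```text
t: 2.6
position: [609.4, -176.3, 115.9]
tcp_rot: [-0.001, 0.992, 0.127, -0.004]
wrist_force: [0.2, -0.7, 0.0]
width: 0.004
finger_force: 0.0
t: 3.4
position: [541.4, -193.8, 83.8]
tcp_rot: [-0.0, 0.992, 0.128, -0.0]
wrist_force: [0.9, -0.3, 1.0]
width: 0.003
finger_force: 0.5
```

```bash
python3 -m pendant '[{"gripper":1,"dx":-0.5,"dy":0,"dz":0.75,"twist":0},{"gripper":1,"dx":-0.5,"dy":0,"dz":0.75,"twist":0},{"gripper":1,"dx":-0.3,"dy":0,"dz":0.85,"twist":0},{"gripper":1,"dx":-0.3,"dy":0,"dz":0.85,"twist":0},{"gripper":1,"dx":-0.15,"dy":0,"dz":0.6,"twist":0},{"gripper":1,"dx":0,"dy":0,"dz":0.4,"twist":0},{"gripper":1,"dx":0,"dy":0,"dz":0.2,"twist":0},{"gripper":1,"dx":0,"dy":0,"dz":0.2,"twist":0},{"gripper":1,"dx":0,"dy":0,"dz":0,"twist":0}]'
```

```text
t: 4.3
position: [525.2, -198.1, 38.5]
tcp_rot: [0.0, 0.992, 0.128, 0.0]
wrist_force: [0.1, -0.2, -0.6]
width: 0.003
finger_force: 0.0
```

```bash
python3 -m pendant '[{"gripper":1,"dx":0,"dy":0,"dz":0.15,"twist":0},{"gripper":1,"dx":0,"dy":0,"dz":0.1,"twist":0},{"gripper":1,"dx":0,"dy":0,"dz":0,"twist":0}]'
```

```text
t: 4.6
position: [525.5, -198.2, 37.9]
tcp_rot: [0.0, 0.992, 0.128, 0.0]
wrist_force: [-12.7, 4.2, 37.0]
width: 0.002
finger_force: 18.5
```

```bash
python3 -m pendant '[{"gripper":1,"dx":0,"dy":0,"dz":-2,"twist":0},{"gripper":1,"dx":0,"dy":0,"dz":-4,"twist":0},{"gripper":1,"dx":-2,"dy":0,"dz":-4,"twist":0},{"gripper":1,"dx":-3,"dy":0,"dz":-4,"twist":0},{"gripper":1,"dx":-3,"dy":0,"dz":-3,"twist":0},{"gripper":1,"dx":-2,"dy":0,"dz":0,"twist":0},{"gripper":1,"dx":0,"dy":0,"dz":0,"twist":0},{"gripper":1,"dx":0,"dy":0,"dz":0,"twist":0}]'; python3 - <<'E'
from h import *
p,d,K,M=snap("w3"); T,s=pose(); W=cloud(K,M,d)
np.save("w3W.npy",W); e=pix(M,K,[479.7,-207.1,38]); print("expected hole",e)
u,v=e.astype(int); c=p[v-40:v+40,u-50:u+50]; cv2.imwrite("pics/w3c.png",cv2.resize(c,None,fx=6,fy=6,interpolation=cv2.INTER_CUBIC)[:,:,::-1]); print("crop origin",u-50,v-40)
E
```

```text
t: 5.4
position: [428.5, -223.5, 206.1]
tcp_rot: [0.0, 0.992, 0.128, 0.0]
wrist_force: [0.1, 0.0, -0.3]
width: 0.008
finger_force: 0.0
expected hole [319.48881794 166.37213381]
crop origin 269 126
```

View pics/w3.png

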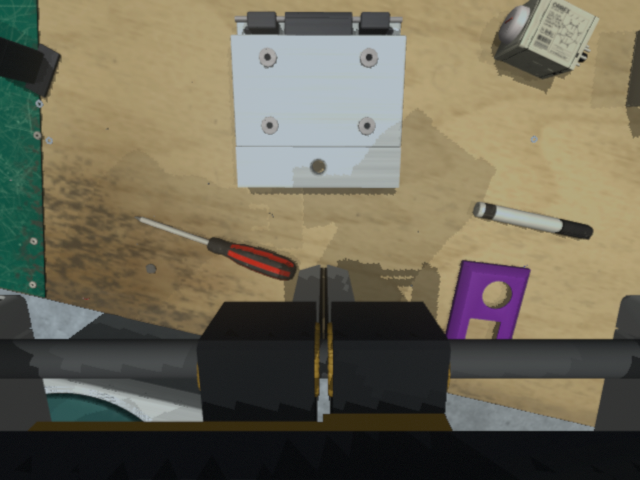

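The lid is shut flat; the lid hole sits at about (318,167), close to the expected (319.5,166.4).

```bash
python3 - <<'E'
from h import *
f=np.load("w3.npz"); K,M,p,d=f["K"],f["M"],f["p"],f["d"]; T,s=pose(); W=cloud(K,M,d)
g=cv2.cvtColor(p,cv2.COLOR_RGB2GRAY); c=g[150:184,300:338]; m=(c<np.median(c)*.72).astype(np.uint8)
n,l,st,ce=cv2.connectedComponentsWithStats(m)
for i in range(1,n):
    if st[i,4]>20: print(st[i],ce[i]+[300,150],ray(K,M,*(ce[i]+[300,150]),38).round(1))
a=ray(K,M,238,186.5,38);b=ray(K,M,399,186.5,38);v=(a-b)[:2];print("w",np.linalg.norm(v),"yaw",np.arctan2(-v[0],v[1]))
print("lid z far/near",np.nanmedian(W[70:110,290:340,2]),np.nanmedian(W[172:184,260:300,2]))
L=np.array([522,182.,200]); print("to long pin view (tool)",(T[:3,:3].T@(L-T[:3,3])).round())
E
```

```text
[ 10   9  16  16 187] [317.61497326 166.51871658] [ 479.1 -205.4   38. ]
w 155.60760925795952 yaw 0.2555940496361315
lid z far/near 37.73813674753393 37.77646657842226
to long pin view (tool) [ 193. -368.    6.]
```

```bash
python3 -m pendant '[{"gripper":0.5,"dx":1.5,"dy":-4,"dz":0,"twist":0},{"gripper":0.5,"dx":1.5,"dy":-4,"dz":0,"twist":0},{"gripper":0.5,"dx":1.5,"dy":-4,"dz":0,"twist":0},{"gripper":0.5,"dx":1.5,"dy":-4,"dz":0,"twist":0},{"gripper":0.5,"dx":1.5,"dy":-4,"dz":0,"twist":0},{"gripper":0.5,"dx":1.5,"dy":-4,"dz":0,"twist":0},{"gripper":0.5,"dx":1.5,"dy":-4,"dz":0,"twist":0},{"gripper":0.5,"dx":1.5,"dy":-4,"dz":0,"twist":0},{"gripper":0.5,"dx":1.3,"dy":-4,"dz":0,"twist":0},{"gripper":0.5,"dx":0,"dy":-1,"dz":0,"twist":0}]'; python3 -m pendant '[{"gripper":0.5,"dx":0,"dy":0,"dz":0,"twist":0},{"gripper":0.5,"dx":0,"dy":0,"dz":0,"twist":0}]';python3 - <<'E'
from h import *
p,d,K,M=snap("w4"); T,s=pose()
for X in ([522,182,97],[505,111,73]): print(pix(M,K,X).round())
E
```

```text
t: 6.45
position: [462.6, 173.6, 205.6]
tcp_rot: [-0.001, 0.991, 0.131, -0.0]
wrist_force: [-0.5, -0.1, 0.7]
width: 0.499
finger_force: 0.0
t: 6.65
position: [463.1, 167.5, 205.5]
tcp_rot: [-0.0, 0.992, 0.128, -0.0]
wrist_force: [0.5, 0.0, 0.4]
width: 0.501
finger_force: 0.0
[324. 160.]
[397. 200.]
```

View pics/w4.png

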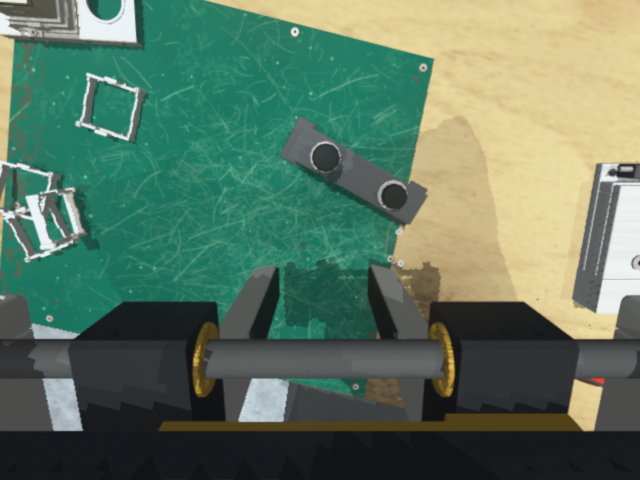

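The long pin's knob is at about (326,157) and the short one's at (394,195).

```bash
python3 - <<'E'
from h import *
f=np.load("w4.npz"); K,M,p,d=f["K"],f["M"],f["p"],f["d"]; T,s=pose(); W=cloud(K,M,d)
m=W[...,2]>88; m[:,:290]=0;m[:,365:]=0;m[:120]=0;m[200:]=0
v,u=np.nonzero(m); print(m.sum(),"knob top z",np.median(W[m][:,2]),"mean",np.median(W[m],0))
(cu,cv_),r=cv2.minEnclosingCircle(np.c_[u,v].astype(np.float32)); print(cu,cv_,r,u.mean(),v.mean())
mt=m&(W[...,2]>94); v2,u2=np.nonzero(mt)
L=ray(K,M,u2.mean(),v2.mean(),97); print("long",L.round(1), "tool move",(T[:3,:3].T@(np.r_[L[:2],62]-T[:3,3])).round(1))
print("rack top z",np.nanmedian(W[170:182,350:368,2]))
E
```

```text
612 knob top z 96.6551892915443 mean [524.33780358 181.1144427   96.65518929]
325.5 157.5 14.089102745056152 325.5882352941176 157.44444444444446
long [524.2 181.1  97. ] tool move [ 62.8   1.8 143.6]
rack top z 53.83537841798051
```

```bash
python3 -m pendant '[{"gripper":0.5,"dx":3.2,"dy":0.2,"dz":0,"twist":0},{"gripper":0.5,"dx":3.1,"dy":0,"dz":0,"twist":0},{"gripper":0.5,"dx":0,"dy":0,"dz":3,"twist":0},{"gripper":0.5,"dx":0,"dy":0,"dz":3,"twist":0},{"gripper":0.5,"dx":0,"dy":0,"dz":3,"twist":0},{"gripper":0.5,"dx":0,"dy":0,"dz":3,"twist":0},{"gripper":0.5,"dx":0,"dy":0,"dz":1.6,"twist":0},{"gripper":0.5,"dx":0,"dy":0,"dz":0.8,"twist":0},{"gripper":0.5,"dx":0,"dy":0,"dz":0,"twist":0}]' 30 && python3 -m pendant '[{"gripper":1,"dx":0,"dy":0,"dz":0,"twist":0},{"gripper":1,"dx":0,"dy":0,"dz":0,"twist":0},{"gripper":1,"dx":0,"dy":0,"dz":0,"twist":0},{"gripper":1,"dx":0,"dy":0,"dz":0,"twist":0},{"gripper":1,"dx":0,"dy":0,"dz":0,"twist":0}]' 40
```

```text
t: 7.6
position: [524.5, 181.7, 61.8]
tcp_rot: [0.0, 0.992, 0.128, -0.0]
wrist_force: [0.5, 0.5, 1.2]
width: 0.498
finger_force: 0.0
t: 8.1
position: [524.8, 182.2, 62.6]
tcp_rot: [0.0, 0.992, 0.128, 0.0]
wrist_force: [-1.2, -1.4, 7.4]
width: 0.231
finger_force: 40.0
```

```bash
python3 -m pendant '[{"gripper":1,"dx":0,"dy":0,"dz":-1,"twist":0},{"gripper":1,"dx":0,"dy":0,"dz":-2,"twist":0},{"gripper":1,"dx":0,"dy":0,"dz":-2,"twist":0},{"gripper":1,"dx":0,"dy":0,"dz":-2,"twist":0},{"gripper":1,"dx":0,"dy":0,"dz":-1,"twist":0},{"gripper":1,"dx":-1.2,"dy":3,"dz":0,"twist":0},{"gripper":1,"dx":-1.2,"dy":3,"dz":0,"twist":0},{"gripper":1,"dx":-1.2,"dy":3,"dz":0,"twist":0},{"gripper":1,"dx":-1.2,"dy":3,"dz":0,"twist":0},{"gripper":1,"dx":-1.2,"dy":3,"dz":0,"twist":0}]' && python3 -m pendant '[{"gripper":1,"dx":-1.2,"dy":3,"dz":0,"twist":0},{"gripper":1,"dx":-1.2,"dy":3,"dz":0,"twist":0},{"gripper":1,"dx":-1.2,"dy":3,"dz":0,"twist":0},{"gripper":1,"dx":-1.2,"dy":3,"dz":0,"twist":0},{"gripper":1,"dx":-1.2,"dy":3,"dz":0,"twist":0},{"gripper":1,"dx":-1.2,"dy":3,"dz":-1,"twist":0},{"gripper":1,"dx":-1.1,"dy":2.4,"dz":0,"twist":0},{"gripper":1,"dx":0,"dy":0,"dz":0,"twist":0},{"gripper":1,"dx":0,"dy":0,"dz":0,"twist":0},{"gripper":1,"dx":0,"dy":0,"dz":0,"twist":0}]'; python3 - <<'E'
from h import *
p,d,K,M=snap("w5"); T,s=pose(); print(T[:3,3])
print("hole pix",pix(M,K,[479.3,-206.2,38]), "tip pix",pix(M,K,T[:3,3]-[0,0,40.6]),"collar",pix(M,K,T[:3,3]-[0,0,8]))
cv2.imwrite("pics/w5c.png",cv2.resize(p[150:350,220:420],None,fx=2.9,fy=2.9,interpolation=cv2.INTER_CUBIC)[:,:,::-1])
E
```

```text
t: 9.1
position: [504.0, 20.6, 142.0]
tcp_rot: [-0.0, 0.992, 0.128, -0.0]
wrist_force: [1.4, 0.1, -0.8]
width: 0.222
finger_force: 40.0
t: 10.1
position: [476.1, -195.4, 151.9]
tcp_rot: [-0.0, 0.992, 0.129, -0.0]
wrist_force: [1.0, -0.2, -0.5]
width: 0.223
finger_force: 40.0
[ 476.21261133 -195.35404893  151.92560957]
hole pix [336.08707091 233.44540998] tip pix [322.48344771 259.19987333] collar [322.35035239 276.450762  ]
```

View pics/w5c.png

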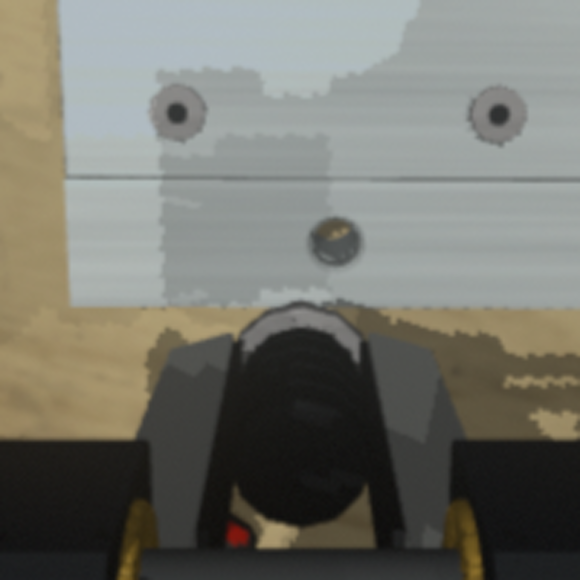

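Hole at full-image pixel (335.5,232.8), matching the prediction (336.1,233.4). The collar's horizontal centre is at ≈323.8 and its far rim at row ≈254.1, used next to check the camera bias relative to the pin axis.

```bash
python3 - <<'E'
from h import *
f=np.load("w5.npz"); K,M,d,p=f["K"],f["M"],f["d"],f["p"]; T,s=pose(); R3=T[:3,:3]
far=T[:3,3]+R3@[14,0,3.4]   # collar top z = TCP-8.4+5 -> tool z 3.4
print("pred far rim",pix(M,K,far),"obs 323.8 254.1; mm/px",(d[256,324])/K[0,0], d[256,324])
far2=T[:3,3]+R3@[14,0,8.4]; print("pred bottom far",pix(M,K,far2))
o=ray(K,M,323.8,254.1,far[2]); print("bias obs-pred tool",(R3.T@(o-far)).round(2))
g=cv2.cvtColor(p,cv2.COLOR_RGB2GRAY); c=g[218:248,320:352]; m=(c<110).astype(np.uint8); 
n,l,st,ce=cv2.connectedComponentsWithStats(m); i=1+np.argmax(st[1:,4]) ; q=ce[i]+[320,218]; print(st[i],q)
h=ray(K,M,335.5,232.8,38); print("hole",h.round(1),"tool move",(R3.T@(h-T[:3,3])).round(1))
E
```

```text
pred far rim [322.2823928  254.42172312] obs 323.8 254.1; mm/px 0.5333314213301702 190.46967
pred bottom far [322.30434481 251.85650715]
bias obs-pred tool [ 0.18  0.81 -0.  ]
[  7   7  17  17 212] [334.98113208 233.00471698]
hole [ 479.7 -205.6   38. ] tool move [  0.8  10.8 113.9]
```

```bash
python3 -m pendant '[{"gripper":1,"dx":0.06,"dy":0.98,"dz":0,"twist":0},{"gripper":1,"dx":0,"dy":0,"dz":2,"twist":0},{"gripper":1,"dx":0,"dy":0,"dz":2,"twist":0},{"gripper":1,"dx":0,"dy":0,"dz":2,"twist":0},{"gripper":1,"dx":0,"dy":0,"dz":0.9,"twist":0},{"gripper":1,"dx":0,"dy":0,"dz":0,"twist":0},{"gripper":1,"dx":0,"dy":0,"dz":0,"twist":0}]'; python3 -m pendant '[{"gripper":1,"dx":0,"dy":0,"dz":0.2,"twist":0},{"gripper":1,"dx":0,"dy":0,"dz":0.2,"twist":0},{"gripper":1,"dx":0,"dy":0,"dz":0.1,"twist":0},{"gripper":1,"dx":0,"dy":0,"dz":0,"twist":0}]'
```

```text
t: 10.85
position: [479.5, -205.9, 83.5]
tcp_rot: [0.0, 0.992, 0.128, 0.0]
wrist_force: [0.2, -0.5, -0.3]
width: 0.229
finger_force: 40.0
t: 11.25
position: [479.1, -205.9, 77.9]
tcp_rot: [-0.0, 0.992, 0.128, -0.0]
wrist_force: [0.2, -0.0, -0.2]
width: 0.223
finger_force: 40.0
```

```bash
python3 -m pendant '[{"gripper":1,"dx":0,"dy":0,"dz":0.15,"twist":0},{"gripper":1,"dx":0,"dy":0,"dz":0.15,"twist":0},{"gripper":1,"dx":0,"dy":0,"dz":0,"twist":0}]'; python3 -m pendant '[{"gripper":1,"dx":0,"dy":0,"dz":0.15,"twist":0},{"gripper":1,"dx":0,"dy":0,"dz":0.15,"twist":0},{"gripper":1,"dx":0,"dy":0,"dz":0,"twist":0}]'
```

```text
t: 11.55
position: [479.0, -205.8, 74.7]
tcp_rot: [-0.0, 0.992, 0.128, -0.0]
wrist_force: [-0.1, 0.4, -0.3]
width: 0.225
finger_force: 40.0
t: 11.85
position: [479.0, -205.7, 71.7]
tcp_rot: [-0.0, 0.992, 0.128, -0.0]
wrist_force: [-0.3, -0.4, -1.2]
width: 0.224
finger_force: 40.0
```

```bash
python3 -m pendant '[{"gripper":1,"dx":0,"dy":0,"dz":0.2,"twist":0},{"gripper":1,"dx":0,"dy":0,"dz":0.2,"twist":0},{"gripper":1,"dx":0,"dy":0,"dz":0.2,"twist":0},{"gripper":1,"dx":0,"dy":0,"dz":0,"twist":0}]'; python3 -m pendant '[{"gripper":1,"dx":0,"dy":0,"dz":0.2,"twist":0},{"gripper":1,"dx":0,"dy":0,"dz":0.2,"twist":0},{"gripper":1,"dx":0,"dy":0,"dz":0.2,"twist":0},{"gripper":1,"dx":0,"dy":0,"dz":0,"twist":0}]'
```

```text
t: 12.25
position: [478.9, -205.8, 65.6]
tcp_rot: [-0.0, 0.992, 0.128, -0.0]
wrist_force: [0.1, -0.7, -0.6]
width: 0.225
finger_force: 40.0
t: 12.65
position: [478.9, -205.8, 59.6]
tcp_rot: [-0.0, 0.992, 0.128, -0.0]
wrist_force: [0.5, 0.6, 0.2]
width: 0.226
finger_force: 40.0
```

Going in freely. About 13 mm remain.

```bash
python3 -m pendant '[{"gripper":1,"dx":0,"dy":0,"dz":0.3,"twist":0},{"gripper":1,"dx":0,"dy":0,"dz":0.3,"twist":0},{"gripper":1,"dx":0,"dy":0,"dz":0.3,"twist":0},{"gripper":1,"dx":0,"dy":0,"dz":0.2,"twist":0},{"gripper":1,"dx":0,"dy":0,"dz":0,"twist":0}]' 60; python3 -m pendant '[{"gripper":1,"dx":0,"dy":0,"dz":0.1,"twist":0},{"gripper":1,"dx":0,"dy":0,"dz":0.1,"twist":0},{"gripper":1,"dx":0,"dy":0,"dz":0,"twist":0}]'
```

```text
t: 13.15
position: [479.0, -205.7, 48.6]
tcp_rot: [-0.0, 0.992, 0.128, -0.0]
wrist_force: [0.2, -0.8, -0.1]
width: 0.226
finger_force: 60.0
t: 13.45
position: [479.1, -205.8, 46.9]
tcp_rot: [-0.0, 0.992, 0.128, -0.0]
wrist_force: [0.0, -0.2, -0.1]
width: 0.227
finger_force: 60.0
```

```bash
python3 -m pendant '[{"gripper":1,"dx":0,"dy":0,"dz":0.08,"twist":0},{"gripper":1,"dx":0,"dy":0,"dz":0.05,"twist":0},{"gripper":1,"dx":0,"dy":0,"dz":0,"twist":0}]'
```

```text
t: 13.75
position: [479.2, -205.9, 46.4]
tcp_rot: [0.0, 0.992, 0.128, 0.0]
wrist_force: [-5.8, 1.4, 16.8]
width: 0.224
finger_force: 60.0
```

```bash
python3 -m pendant '[{"gripper":1,"dx":0,"dy":0,"dz":0.05,"twist":0},{"gripper":1,"dx":0,"dy":0,"dz":0,"twist":0},{"gripper":1,"dx":0,"dy":0,"dz":0,"twist":0}]'; python3 - <<'E'
from h import *
p,d,K,M=snap("w6"); q,_=capture("scene")
a=cv2.resize(p[130:350,160:480],(640,440)); b=cv2.resize(q[200:340,230:400],(534,440))
cv2.imwrite("pics/end.png",cv2.resize(np.hstack([a,b]),(800,300))[:,:,::-1])
s=status.get_state(); print(s["t"],s["position"],s["wrist_force"],s["finger_force"])
E
```

```text
t: 14.05
position: [479.3, -205.9, 46.3]
tcp_rot: [0.0, 0.992, 0.128, 0.0]
wrist_force: [-9.1, 3.0, 26.1]
width: 0.222
finger_force: 60.0
14.15 [ 479.29180481 -205.92335855   46.30913785] [-8.10516892  3.33122636 26.48797517] 60.01160502433777
```

View pics/end.png

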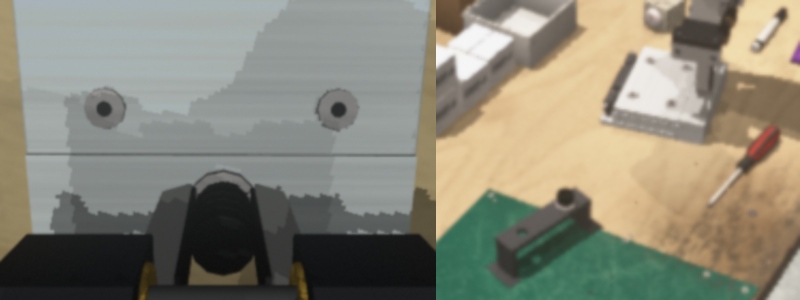

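The jig is shut, the pin's collar is seated on the upper half and held at about 26 N, and the short pin is still in the rack with the bench undisturbed.

```bash
python3 -c "
from rig import hand_in; print(hand_in())"
```

```text
the job is handed in; nothing more can be done
None
```

I shut the jig and pushed the long pin down until its collar sat flush on the upper half. I handed in at about 14 s with the pin still gripped at 60 N and pressed down with about 26 N.

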